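# Unlock, close and lock the tube cap press

## Robot

A 6-joint arm with a two-finger parallel gripper is mounted at the origin on a cart in front of the work surface, level with it; the furniture and walls round the work are solid. World frame = base frame: x ahead of the robot, y to its left, z up, the work surface at z = 0. Lengths are in m, angles in rad, forces in N, time in s.
With the tool pointing down it reaches from about 0.35 to 0.975 m from the base axis. Payload 7.1 kg.
Tool frame: the origin (TCP) lies at the very end of the fingers, on their centre line; the grasp point (between the pads) lies 19 mm behind it (hold_point_z is the y of the grasp point in the tool frame, in m); y points along the fingers, x is the direction in which the jaws open and shut, and the axes are right-handed (so a half turn about y gives the same grasp; the last joint's range is limited). The gripper opens to 88 mm and grips with 3 to 60 N. Pads are 20 mm wide; open, the fingers measure 115 mm over their backs; the gripper's body (75 mm by 178 mm) begins 61 mm behind the grasp point.
Start: joints at [-1.359, 0.423, 1.63, -0, 1.089, -0.019], TCP at [0.143, -0.608, 0.223] pointing down, gripper open.
Joint ranges: [-3, 3], [-0.9, 2.11], [0.09, 2.58], [-1.31, 4.45], [0.11, 2.69], [-2.54, 2.54]. Speed limits (rad/s): [2.39, 2.39, 3.01, 3.14, 3.14, 3.14].

## Interface

Orientations are given as a 3x3 rotation matrix whose columns are the frame's x, y, z axes.
In Python, from workcell import read_state, snapshot, finish_job, hold_point_z gives the robot as it stands.
- The arm moves only by the shell command python3 -m handwheel 'ROWS' [FORCE]. ROWS is JSON, a list of rows, each a list of 3 entries, a list of its own where there are three numbers: the turn, a rotation vector about the world's x, y, z in degrees, then the shift along the world's x, y, z in cm, then the opening, from 0 (shut) to 1 (fully open). In form: [[[rx, ry, rz], [x, y, z], gripper], ...]. A call has 1 to 20 rows; each row shifts and turns the commanded pose from where the row before left it; what a row does not reach is not made up. A row lasts 1/8 s, in which the tool goes at most 62.5 mm and 10.7 degrees, less where a joint would pass 70% of its speed; a pose out of reach is approached as far as the arm can. A call is refused whole if a number of a shift passes 6.25 or a number of a turn 10.7, either way. A call with a gripper value outside its range is refused whole. The fingers move at their own pace and stop on an object; FORCE is the grip in N (left out, the last holds). Time passes only in rows, so rows that do not move let the fingers close. It gives the time, the measured TCP pose, the force and the opening at its end, in the units of the state.
- read_state(): the state, without advancing time (a new reading comes with each control period).
- snapshot(name): name is "scene" or "top" or "wrist"; returns a dict with "img" (384x512x3 uint8, red, green, blue), "fx", "fy", "cx", "cy" (pixels), "distortion" ([k1, k2, p1, p2, k3] as OpenCV has them; the pictures are not rectified), "extrinsics" (4x4, takes a point from camera to world coordinates). Camera axes: x right, y up, looking along -z (the intrinsics and any distortion apply to the point x, -y, -z); pixel columns grow to the right and rows downward; lengths in m; the calibration is good to about 2 mm. A picture is of the moment at which its call begins. There is no depth.
- finish_job(): hands the job in, once; it reports no verdict.
The state is a dict: "time_s": time; "q": joint angles; "qd": joint speeds; "tau": joint torques, N m; "ee_pos": TCP position; "eef_rot": TCP orientation; "contact_force": force on the tool from outside, world axes, zero at the start; "torque": the same for the moment, N m; "opening": opening from 0.0 (shut) to 1.0 (fully open).
Only numpy, scipy, OpenCV 4.12 (cv2) and the standard library are available. Lean on these libraries where they do the work, as an engineer would, in place of code of your own. Each camera call takes 0.05 s, during which the arm holds its last target.

## Task

Press the caps of the tubes in the green rack: draw the red-tabbed lock bar of the press fully out so that its lever is freed, bring the lever down all the way to its stop, then push the lock bar fully home again so that the lever is locked down. Leave the rack in its place under the press and do not disturb the other things on the worktop.

Things in the scene. Friction and masses are not known exactly. Their poses are not given: they have to be found in the camera images.
- press: Hand press for tube caps, fixed: grey base plate (x -110 to +120, y -135 to +100 mm, top at z 16), white column and head (top at z 171), steel press plate below the head. Origin on the worktop; z up, -x is the front (roughly to the robot), -y the side of the lock bar. Yaw within 0.3 rad of the robot's axes.
- press_lever (a joint): Lever angle, rad: 0 = fully raised (60 deg above level), 1.047 = fully down (level, at its stop). Steel fork that swings in the press's x-z plane. Stiff hinge: stays where left; 3 to 9 N down on its hand bar moves it. It drives the press plate. While the lock bar is in, it has only about 0.05 rad of play.
- lever_hinge (a point): Point on the lever's hinge axis (along the press's y) in the middle of the press: press frame x +60, y 0, z +135 mm.
- handle_mid (a point): Middle of the lever's black hand bar, on its axis: round bar 20 mm thick, 124 mm long, parallel to the press's y, 170 mm from the hinge axis; the fork's arms join it at y +-46 mm. Swings with the lever: 282 mm above the worktop when up, 135 mm when down, moving 85 mm to the press's -x on the way.
- lock_bar (a joint): Lock bar position, m: 0 = fully in (its tip in a hole of the lever's disc, lever locked), 0.034 = fully out; lever free beyond 0.016. A 12 mm rod at press frame x +60, z +180 mm, sliding along y, outwards to -y. Friction about 3 N, no spring. It can go in only with the lever within about 0.05 rad of fully up or fully down.
- lock_tab (a point): Middle of the upright red tab at the outer end of the lock bar; moves with it. Plate 36 mm (press x) by 10 mm (press y); top edge 20 mm above this point, rod's axis 25 mm below it. Press frame x +60, z +205 mm, y -166 mm with the bar fully in. The bar's white guide post ends at y -115 mm: 46 mm free between post and tab.
- green_rack: Green rack of capped tubes (77 mm along the press's x, 111 mm along its y, 48 mm high), loose in the low nest on the press's base under the press plate, to be pressed there. Origin under its centre.
- blue_rack: Bystander, loose on the worktop: the blue tube rack (60x94x48 mm). Origin under its centre.
- timer: Bystander, loose on the worktop: the small white timer (62x68x21 mm). Origin under its centre.
- tape_roll: Bystander, loose on the worktop: the roll of beige tape (88 mm across, 24 mm high). Origin under its centre.
- stock_a: Bystander, loose on the worktop: the small bottle with a yellow cap (44 mm across, 100 mm tall). Origin under its centre.
- stock_b: Bystander, loose on the worktop: the small white bottle with a blue cap (44 mm across, 100 mm tall). Origin under its centre.
- bottle_etoh: Bystander, loose on the worktop: the larger white bottle with a blue cap (60 mm across, 145 mm tall). Origin under its centre.
There are look-alikes about, which are no part of the job. Several things have the shape of the green_rack; the one meant has the colours described above.

How it is judged:
On the way, in this order (a step that is already met when the one before it is completed fails the run):
1. the lock bar is drawn out (more than 22 mm) with the lever still up (value of joint lock_bar above 0.022 m and value of joint press_lever below 0.15 rad), for 0.1 s.
2. the lever is down at its stop (above 0.97 rad) with the lock bar still out (value of joint press_lever above 0.97 rad and value of joint lock_bar above 0.012 m), for 0.2 s.
At the end, for the whole second after the job is handed in: The lever is down (above 0.97 rad of 1.047), the lock bar is home (within 6 mm of fully in), both at rest, and the green rack stands upright within 15 mm of where it stood (value of joint press_lever above 0.97 rad and value of joint lock_bar below 0.006 m and distance of green_rack from where it was at the start of the episode below 0.015 m and angle between green_rack's own z axis and vertical below 0.15 rad and velocity of joint press_lever between -0.02 and 0.02 rad/s and velocity of joint lock_bar between -0.005 and 0.005 m/s); the robot touches nothing.
It fails at once if the green rack is shifted more than 20 mm or tipped (distance of green_rack from where it was at the start of the episode above 0.02 m or angle between green_rack's own z axis and vertical above 0.25 rad).
It fails at once if a bystander (blue rack, timer, tape roll or one of the three bottles) is shifted more than 30 mm (distance of any of blue_rack, timer, tape_roll, stock_a, stock_b, bottle_etoh from where it was at the start of the episode above 0.03 m).
It fails at once if one of the three bottles is knocked over (angle between any of stock_a, stock_b, bottle_etoh's own z axis and vertical above 0.4 rad).
It also fails if it takes over 53 s, if anything falls off the work surface, if the arm or the gripper's body presses on something with over 40 N, if the wrist force passes 120 N, or if a joint passes its speed limit or range.

## Working session

There is one attempt and no reset: what is moved stays moved. The work goes in short steps, Python scripts to look and compute and a shell command to move; the robot and the scene stay as the last step left them, time stands still between calls to the robot, and variables do not carry over. Pictures are saved under pics/ and viewed, and the job is handed in when it is done.

```bash
ls; mkdir -p pics; python3 - <<'E'
from workcell import read_state, snapshot, hold_point_z
import cv2,numpy as np,pickle
for n in("scene","top","wrist"):
    s=snapshot(n);cv2.imwrite(f"pics/{n}0.png",s["img"][:,:,::-1]);pickle.dump(s,open(f"pics/{n}0.pkl","wb"))
    print(n,s["fx"],s["distortion"],np.round(s["extrinsics"],3).tolist())
s=read_state();print(s,hold_point_z)
E
```

```text
pics
scene 354.0392130620411 [-0.06925269  0.          0.          0.          0.        ] [[-0.285, 0.546, -0.788, -0.57], [-0.959, -0.148, 0.243, 0.314], [0.016, 0.825, 0.565, 0.946], [0.0, 0.0, 0.0, 1.0]]
top 387.11189942157756 [-0.01286606  0.          0.          0.          0.        ] [[0.027, 0.998, -0.06, 0.436], [-1.0, 0.027, 0.003, 0.005], [0.005, 0.06, 0.998, 1.631], [0.0, 0.0, 0.0, 1.0]]
wrist 311.06280561410574 [-0.04268606  0.          0.          0.          0.        ] [[0.228, 0.935, 0.271, 0.217], [-0.974, 0.219, 0.062, -0.59], [-0.001, -0.278, 0.961, 0.384], [0.0, 0.0, 0.0, 1.0]]
{'time_s': 0.15, 'q': array([-1.35900197e+00,  4.23649403e-01,  1.63048548e+00,  1.72336231e-06,
        1.08861239e+00, -1.89821065e-02]), 'qd': array([ 0.00023048, -0.00065034, -0.0031913 , -0.00120471,  0.00015477,
        0.00022217]), 'tau': array([-1.28809825e-03, -5.44985318e+01, -2.73920542e+01,  6.43292209e-02,
        2.04826647e-02, -6.33413492e-05]), 'ee_pos': array([ 0.14290593, -0.60800882,  0.22210159]), 'eef_rot': array([[ 2.28732550e-01, -2.41224288e-04,  9.73489272e-01],
       [-9.73488617e-01,  1.12913751e-03,  2.28732676e-01],
       [-1.15437913e-03, -9.99999333e-01,  2.34414029e-05]]), 'contact_force': array([-0.09394883, -0.45948115,  0.13769002]), 'torque': array([-0.02023585,  0.01158496, -0.01019655]), 'opening': 0.9963740518452293} -0.0187
```

View pics/scene0.png

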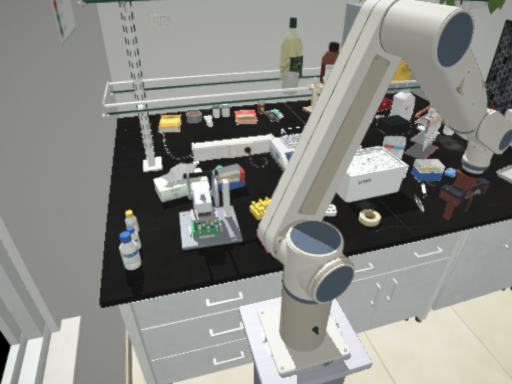

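View pics/top0.png

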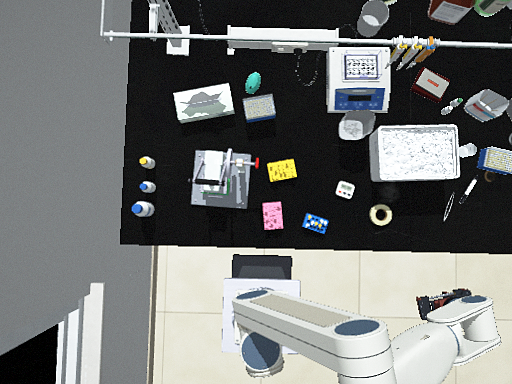

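The top view shows the press around (221,178), with its red tab at (256,162) on the right, which is world -y. Blue rack is at (316,223), timer (345,189), tape (381,214) and the bottles at x≈145. I'll take zoomed crops next.

```bash
python3 - <<'E'
import cv2
a=cv2.imread("pics/top0.png")[140:220,180:280];cv2.imwrite("pics/topc.png",cv2.resize(a,None,fx=7,fy=7,interpolation=2))
a=cv2.imread("pics/scene0.png")[150:255,160:280];cv2.imwrite("pics/scenec.png",cv2.resize(a,None,fx=5.5,fy=5.5,interpolation=2))
E
```

```text
(no output)
```

View pics/topc.png

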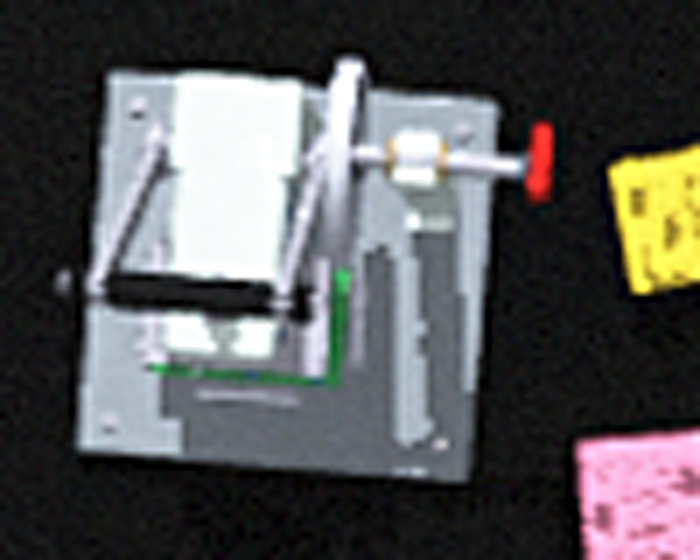

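View pics/scenec.png

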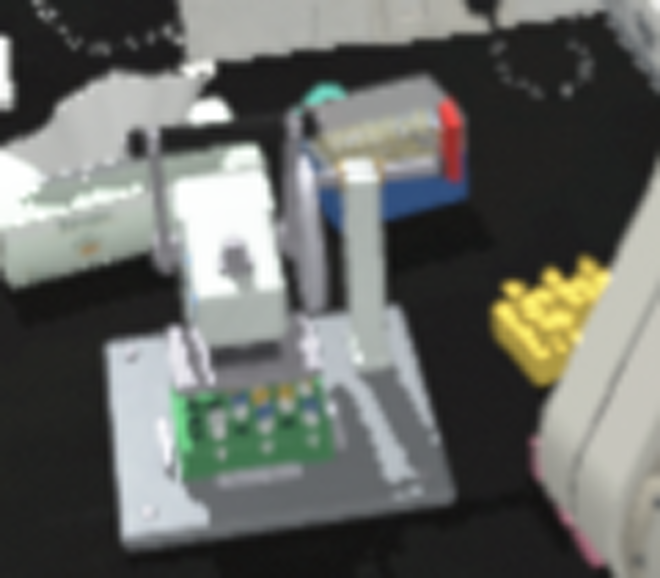

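Look-alikes: the green rack under the press plate sits at scene (205,228). Other racks are blue in top (316,223), pink (272,215), yellow (282,170), a grey/blue one (259,107), and another blue one (495,160). None of them is green or in the nest. The only red tab is at top (257,163), on the lock bar. Next I fit the press pose.

```bash
cat > h.py <<'E'
import numpy as np,cv2,pickle
def proj(s,P):
    E=np.array(s["extrinsics"]);R=E[:3,:3];t=E[:3,3]
    p=(np.atleast_2d(P)-t)@R; p=p*[1,-1,-1]
    K=np.array([[s["fx"],0,s["cx"]],[0,s["fy"],s["cy"]],[0,0,1.]])
    return cv2.projectPoints(p.reshape(-1,1,3),np.zeros(3),np.zeros(3),K,np.array(s["distortion"],float))[0].reshape(-1,2)
def w(pose,L):
    x,y,a=pose;L=np.atleast_2d(L)/1000
    return np.c_[x+L[:,0]*np.cos(a)-L[:,1]*np.sin(a),y+L[:,0]*np.sin(a)+L[:,1]*np.cos(a),L[:,2]]
E
python3 - <<'E'
from h import *
from scipy.optimize import least_squares
st=pickle.load(open("pics/top0.pkl","rb"));ss=pickle.load(open("pics/scene0.pkl","rb"))
L=np.array([[120,100,16],[120,-135,16],[-110,-135,16],[-110,100,16],[60,-166,225],[60-85,46,282],[60-85,-46,282]],float)
px=np.array([[110,70],[497,100],[468,482],[80,452],[540,160],[97,287],[284,300]])/7+[180,140]-.43
L2=np.array([[120,100,16],[-110,-135,16],[-110,100,16],[60,-166,225]],float)
p2=np.array([[105,345],[455,495],[125,548],[452,100]])/5.5+[160,150]-.4
f=lambda p,a=1,b=1:np.r_[(proj(st,w(p,L))-px).ravel()*a,(proj(ss,w(p,L2))-p2).ravel()*b]
for a,b in((1,0),(0,1),(1,1)):
    r=least_squares(lambda p:f(p,a,b),[.6,.2,0]);print(r.x,np.round(r.fun,1))
pose=r.x
for n,l in dict(tab=[60,-166,205],handle=[-25,0,282],handledown=[-110,0,135],post=[60,-115,180],o=[0,0,0]).items():print(n,w(pose,l))
K=[(st,'blue',(316,223),.048),(st,'timer',(345,189),.02),(st,'pink',(272,215),.048),(st,'yel',(282,170),.048)]
for s,n,u,z in K:
    r=least_squares(lambda p:(proj(s,[p[0],p[1],z])-u).ravel(),[.6,0]);print(n,r.x)
E
```

```text
[ 0.55805079  0.19992067 -0.04682869] [-0.2  0.3  0.3  0.1  0.3  0.2 -0.5  0.3 -0.3  0.   0.4 -0.4 -0.  -0.4
 -0.  -0.   0.  -0.  -0.  -0.  -0.   0. ]
[ 0.55714934  0.19871391 -0.03771367] [-0.   0.   0.  -0.   0.   0.  -0.   0.  -0.  -0.   0.  -0.   0.  -0.
 -0.2 -0.1  0.8 -0.8  0.1 -0.9 -0.6  2.4]
[ 0.55778626  0.19946028 -0.04352301] [-0.2  0.4  0.3  0.   0.5  0.2 -0.3  0.5 -0.2 -0.   0.6 -0.3  0.1 -0.3
 -0.3 -0.3  0.4 -0.7 -0.3 -1.1 -0.7  2.5]
tab [[0.6105069  0.03100692 0.205     ]]
handle [[0.53280993 0.20054801 0.282     ]]
handledown [[0.44789043 0.2042463  0.135     ]]
post [[0.61272587 0.08195863 0.18      ]]
o [[0.55778626 0.19946028 0.        ]]
blue [ 0.39077011 -0.21507905]
timer [ 0.53450116 -0.33747367]
pink [ 0.41856286 -0.03489698]
yel [ 0.6039885  -0.07128564]
```

```bash
python3 -m handwheel '[[[0,0,-2],[3.34,4.56,0.5],0.5],[[0,0,-2],[3.34,4.56,0.5],0.5],[[0,0,-2],[3.34,4.56,0.5],0.5],[[0,0,-2],[3.34,4.56,0.5],0.5],[[0,0,-2],[3.34,4.56,0.5],0.5],[[0,0,-2],[3.34,4.56,0.5],0.5],[[0,0,-2],[3.34,4.56,0.5],0.5],[[0,0,-1.6],[3.34,4.56,0.5],0.5],[[0,0,0],[3.34,4.56,0.5],0.5],[[0,0,0],[3.34,4.56,0.5],0.5],[[0,0,0],[3.34,4.56,0],0.5],[[0,0,0],[3.34,4.56,0],0.5],[[0,0,0],[3.34,4.56,0],0.5],[[0,0,0],[3.34,4.56,0],0.5],[[0,0,0],[0,0,0],0.5]]' 40
python3 - <<'E'
from h import *
from workcell import *
print(read_state()["eef_rot"].round(3).tolist())
for n in("scene","wrist"):
    s=snapshot(n);cv2.imwrite(f"pics/{n}1.png",s["img"][:,:,::-1])
    if n=="wrist":print(proj(s,w([.5578,.1995,-.0435],[[60,-161,225],[60,-171,225],[42,-166,225],[78,-166,225]])))
E
```

```text
time_s: 2.02
ee_pos: [0.612, 0.033, 0.272]
eef_rot: [[-0.038, 0.0, 0.999], [-0.999, 0.0, -0.038], [-0.0, -1.0, 0.0]]
contact_force: [-1.3, -0.4, -1.1]
opening: 0.5
[[-0.038, 0.0, 0.999], [-0.999, 0.0, -0.038], [-0.0, -1.0, 0.0]]
[[247.46829685 213.16174682]
 [261.47937559 213.21147352]
 [254.35494329 236.36612583]
 [254.59867714 188.90314056]]
```

View pics/wrist1.png

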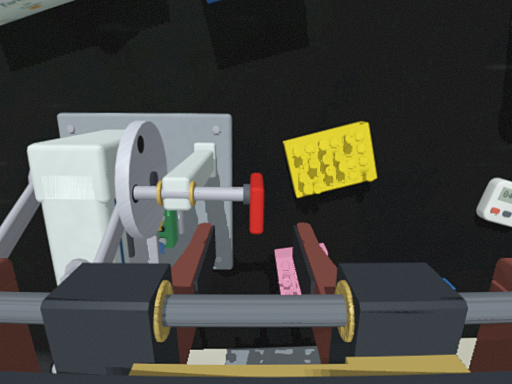

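View pics/scene1.png

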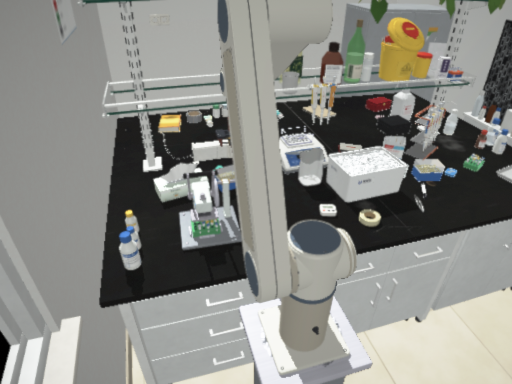

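The wrist view shows the tab's top edge at x≈250–263, y up to 233. The predicted centre is (254,213), so they agree to about 2 mm, and the tab lies centred between the fingers. I'll go down, grip and draw it out.

```bash
python3 -m handwheel '[[[0,0,0],[0,-0.2,-2.5],0.5],[[0,0,0],[0,0,-2.8],0.5],[[0,0,0],[0,0,-2.4],0.5],[[0,0,0],[0,0,0],0.5],[[0,0,0],[0,0,0],0],[[0,0,0],[0,0,0],0],[[0,0,0],[0,0,0],0],[[0,0,0],[0,0,0],0]]' 40
python3 - <<'E'
from h import *
from workcell import *
s=snapshot("wrist");cv2.imwrite("pics/wrist2.png",s["img"][:,:,::-1])
E
```

```text
time_s: 3.12
ee_pos: [0.6109, 0.0282, 0.1964]
eef_rot: [[-0.042, 0.001, 0.999], [-0.999, 0.0, -0.042], [-0.001, -1.0, 0.001]]
contact_force: [-0.4, -0.1, 3.6]
opening: 0.111
```

View pics/wrist2.png

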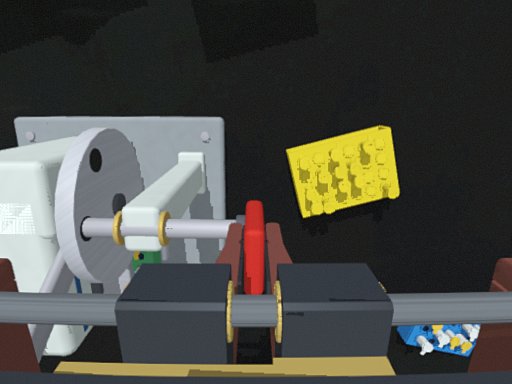

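The tab is held: opening 9.8 mm against a 10 mm tab. The view shows it between the fingers at (255,248). Now I draw it out.

```bash
python3 -m handwheel '[[[0,0,0],[-0.03,-0.7,0],0],[[0,0,0],[-0.03,-0.7,0],0],[[0,0,0],[-0.03,-0.7,0],0],[[0,0,0],[-0.03,-0.7,0],0],[[0,0,0],[-0.03,-0.7,0],0],[[0,0,0],[0,0,0],0],[[0,0,0],[0,0,0],0]]' 40
python3 - <<'E'
from h import *
from workcell import *
s=snapshot("wrist");cv2.imwrite("pics/wrist3.png",s["img"][:,:,::-1])
E
```

```text
time_s: 4.05
ee_pos: [0.6093, -0.0031, 0.1963]
eef_rot: [[-0.042, 0.001, 0.999], [-0.999, 0.006, -0.042], [-0.006, -1.0, 0.0]]
contact_force: [-0.9, 20.1, 5.2]
opening: 0.113
```

View pics/wrist3.png

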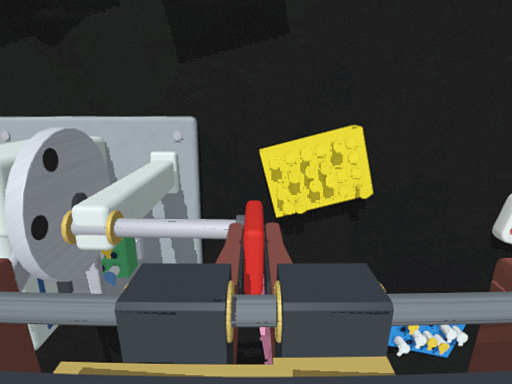

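The bar is at its outer stop: it travelled 34 mm, there is 20 N on the stop, and the disc's holes are clear of the rod at (75,228). I'll release and move over the hand bar.

```bash
python3 -m handwheel '[[[0,0,0],[0,0.3,0],0.5],[[0,0,0],[0,0,0],0.5],[[0,0,0],[0,0,0],0.5],[[0,0,0],[0,0,3],0.5],[[0,0,0],[0,0,5],0.5],[[0,0,0],[0,0,5],0.2],[[0,0,0],[-1.9,5,0],0],[[0,0,0],[-1.9,5,0],0],[[0,0,0],[-1.9,5,0],0],[[0,0,0],[-1.9,5,0],0],[[0,0,0],[0,0,0],0],[[0,0,0],[0,0,0],0]]' 40
python3 - <<'E'
from h import *
from workcell import *
for n in("scene","wrist","top"):
    s=snapshot(n);cv2.imwrite(f"pics/{n}4.png",s["img"][:,:,::-1])
    if n=="top":print(proj(s,w([.5578,.1995,-.0435],[[60,-200,225],[60,-166,225]])))
    if n=="wrist":print(proj(s,w([.5578,.1995,-.0435],[[-25,0,292],[-25,62,282],[-25,-62,282]])))
E
```

```text
time_s: 5.6
ee_pos: [0.5333, 0.1954, 0.3256]
eef_rot: [[-0.041, 0.0, 0.999], [-0.999, -0.001, -0.041], [0.001, -1.0, 0.0]]
contact_force: [0.5, 0.1, -0.4]
opening: 0.004
[[245.78103869 221.04405835]
 [158.40857854 215.70167431]
 [333.90722606 215.7662308 ]]
[[265.78907794 163.0467097 ]
 [256.5010527  162.3929061 ]]
```

View pics/wrist4.png

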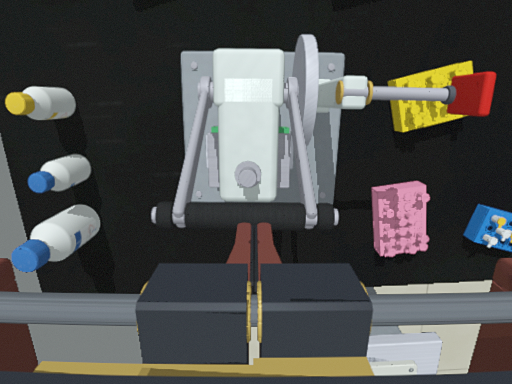

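View pics/top4.png

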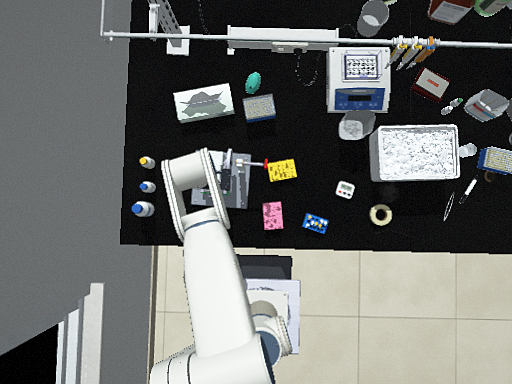

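The lever is still up. Its hand bar runs (155..337, 215) in the wrist view, as predicted, and the tab is out at top (267,163). I'll press down along the arc, first half.

```bash
python3 -m handwheel '[[[0,0,0],[0.2,0.4,-1.5],0],[[0,0,0],[0,0,-1.5],0],[[0,0,0],[0,0,-0.8],0],[[0,0,0],[-1.1,0.05,-0.9],0],[[0,0,0],[-1.2,0.05,-0.85],0],[[0,0,0],[-1.05,0.05,-1.05],0],[[0,0,0],[-1.05,0.05,-1.05],0],[[0,0,0],[0,0,0],0]]' 40
python3 - <<'E'
from h import *
from workcell import *
for n in("wrist",):
    s=snapshot(n);cv2.imwrite(f"pics/{n}5.png",s["img"][:,:,::-1])
E
```

```text
time_s: 6.75
ee_pos: [0.4879, 0.2017, 0.2484]
eef_rot: [[-0.041, -0.005, 0.999], [-0.999, -0.001, -0.041], [0.001, -1.0, -0.005]]
contact_force: [-3.1, -0.6, 3.6]
opening: 0.005
```

View pics/wrist5.png

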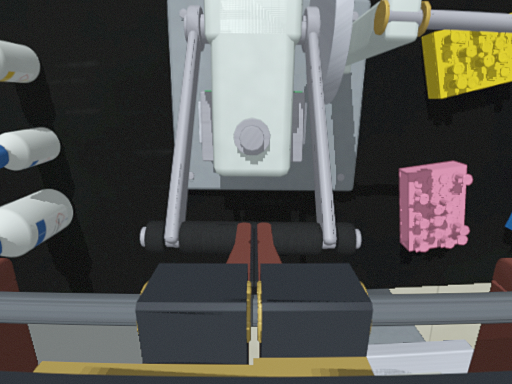

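The lever follows: the bar is under the fingertips at (250,237), at about 38° above level. I'll continue to the stop.

```bash
python3 -m handwheel '[[[0,0,0],[-0.75,0.03,-1.2],0],[[0,0,0],[-0.8,0.03,-1.2],0],[[0,0,0],[-0.62,0.03,-1.35],0],[[0,0,0],[-0.62,0.03,-1.35],0],[[0,0,0],[-0.38,0.02,-1.43],0],[[0,0,0],[-0.38,0.02,-1.43],0],[[0,0,0],[-0.13,0,-1.3],0],[[0,0,0],[-0.13,0,-1.2],0],[[0,0,0],[0,0,-0.5],0],[[0,0,0],[0,0,0],0],[[0,0,0],[0,0,0],0]]' 40
python3 - <<'E'
from h import *
from workcell import *
for n in("wrist",):
    s=snapshot(n);cv2.imwrite(f"pics/{n}6.png",s["img"][:,:,::-1])
E
```

```text
time_s: 8.18
ee_pos: [0.4529, 0.2036, 0.1431]
eef_rot: [[-0.042, -0.0, 0.999], [-0.999, 0.0, -0.042], [-0.0, -1.0, -0.0]]
contact_force: [-17.3, -5.0, 51.9]
opening: 0.004
```

View pics/wrist6.png

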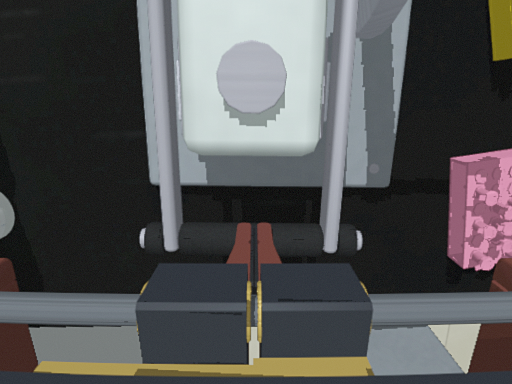

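The lever is at its stop: TCP z is 143 mm (bar top should be 145) with 52 N on the stop. I'll back off and return over the tab.

```bash
python3 -m handwheel '[[[0,0,0],[0,0,1],0],[[0,0,0],[0,0,4],0],[[0,0,0],[0,0,5],0],[[0,0,0],[0,0,5],0],[[0,0,0],[3.1,-4.1,0],0],[[0,0,0],[3.1,-4.1,0],0.5],[[0,0,0],[3.1,-4.1,0],0.5],[[0,0,0],[3.1,-4.1,0],0.5],[[0,0,0],[3.1,-4.1,0],0.5],[[0,0,0],[0,0,0],0.5],[[0,0,0],[0,0,0],0.5]]' 40
python3 - <<'E'
from h import *
from workcell import *
for n in("wrist",):
    s=snapshot(n);cv2.imwrite(f"pics/{n}7.png",s["img"][:,:,::-1])
    print(proj(s,w([.5578,.1995,-.0435],[[60,-195,225],[60,-205,225],[42,-200,225],[78,-200,225]])))
E
```

```text
time_s: 9.6
ee_pos: [0.6078, -0.0014, 0.2887]
eef_rot: [[-0.042, -0.001, 0.999], [-0.999, 0.0, -0.042], [-0.0, -1.0, -0.001]]
contact_force: [-1.0, 0.4, -0.9]
opening: 0.499
[[249.38366564 203.6870849 ]
 [262.47295161 203.69340642]
 [255.86470632 225.58838013]
 [255.99412069 180.83254314]]
```

View pics/wrist7.png

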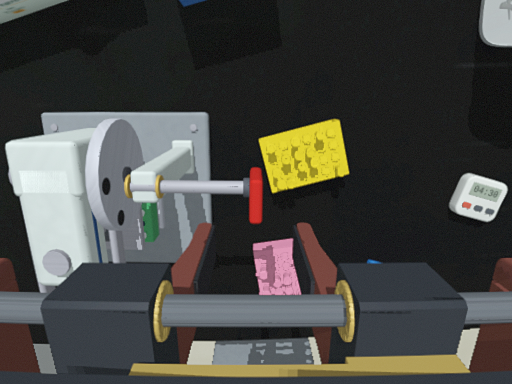

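The tab is at x≈250–263, y up to 222, where predicted. The lever is out of the raised view, so it's down. I'll grip and push home.

```bash
python3 -m handwheel '[[[0,0,0],[0.1,-0.2,-3.5],0.5],[[0,0,0],[0,0,-3.5],0.5],[[0,0,0],[0,0,-2.2],0.5],[[0,0,0],[0,0,0],0.5],[[0,0,0],[0,0,0],0],[[0,0,0],[0,0,0],0],[[0,0,0],[0,0,0],0],[[0,0,0],[0.03,0.7,0],0],[[0,0,0],[0.03,0.7,0],0],[[0,0,0],[0.03,0.7,0],0],[[0,0,0],[0.03,0.7,0],0],[[0,0,0],[0.03,0.7,0],0],[[0,0,0],[0,0.2,0],0],[[0,0,0],[0,0,0],0]]' 40
python3 - <<'E'
from h import *
from workcell import *
for n in("wrist",):
    s=snapshot(n);cv2.imwrite(f"pics/{n}8.png",s["img"][:,:,::-1])
E
```

```text
time_s: 11.4
ee_pos: [0.6111, 0.0313, 0.1983]
eef_rot: [[-0.041, 0.001, 0.999], [-0.999, -0.004, -0.041], [0.004, -1.0, 0.002]]
contact_force: [0.2, -15.0, 5.3]
opening: 0.115
```

View pics/wrist8.png

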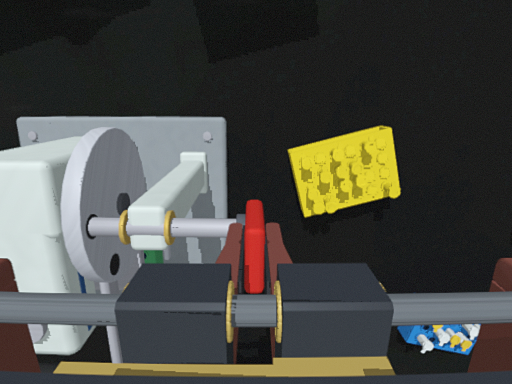

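The bar is home: 34 mm travelled, 15 N against the inner stop, and the rod tip is in the disc's hole at (92,226). I'll release and retreat.

```bash
python3 -m handwheel '[[[0,0,0],[0,-0.15,0],0.5],[[0,0,0],[0,0,0],0.5],[[0,0,0],[0,0,0],0.5],[[0,0,0],[0,0,3],0.5],[[0,0,0],[0,0,5],0.5],[[0,0,0],[0,0,5],0.5],[[0,0,0],[-3,-5,0],0.5],[[0,0,0],[-3,-5,0],0.5],[[0,0,0],[-3,-5,0],0.5],[[0,0,0],[-3,-5,0],0.5],[[0,0,0],[-2,-5,0],0.5],[[0,0,0],[-2,-5,0],0.5],[[0,0,0],[-2,-5,0],0.5],[[0,0,0],[0,0,0],0.5],[[0,0,0],[0,0,0],0.5]]' 40
python3 - <<'E'
from h import *
from workcell import *
L=[[60,-166,225],[-110,46,135],[-110,-46,135],[60,-200,225]]
for n,c in(("top",(140,220,180,280)),("scene",(150,255,160,280))):
    s=snapshot(n);cv2.imwrite(f"pics/{n}9.png",s["img"][:,:,::-1])
    a=s["img"][c[0]:c[1],c[2]:c[3],::-1];cv2.imwrite(f"pics/{n}9c.png",cv2.resize(a,None,fx=5.5,fy=5.5,interpolation=2))
    print((proj(s,w([.5578,.1995,-.0435],L))-[c[2],c[0]])*5.5)
E
```

```text
time_s: 13.32
ee_pos: [0.4306, -0.3173, 0.3273]
eef_rot: [[-0.042, -0.0, 0.999], [-0.999, 0.001, -0.042], [-0.001, -1.0, -0.0]]
contact_force: [0.7, 0.6, -0.6]
opening: 0.502
[[420.75578982 123.16098356]
 [103.94330799 358.28070206]
 [234.72688791 367.50701146]
 [471.83992868 126.75690335]]
[[445.73948827 111.48423514]
 [183.59442591 394.37747419]
 [322.19216264 375.12816629]
 [491.63978859 106.27327764]]
```

View pics/top9c.png

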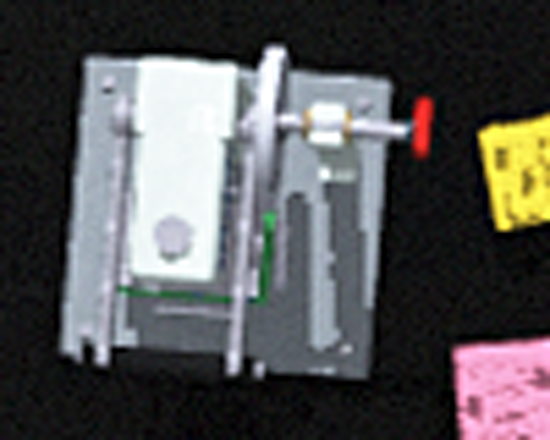

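View pics/scene9c.png

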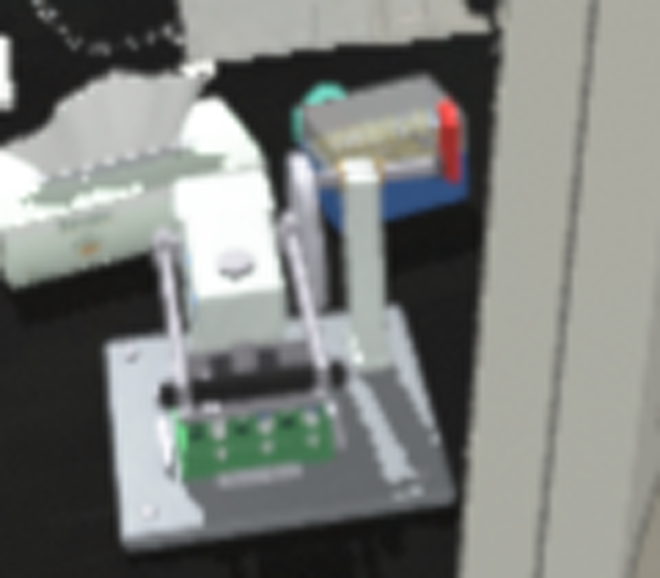

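View pics/top9.png

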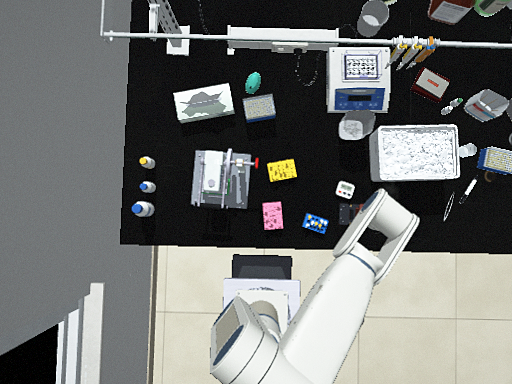

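The lever is down: the hand bar spans (165..340, 385) in the scene crop, as predicted for level. The tab is back at (423,127) in the top crop, against (421,123) predicted for home. The rack and the visible bystanders haven't moved, and the robot touches nothing.

```bash
python3 -c "
from workcell import *
print(finish_job())"
```

```text
the job is handed in; nothing more can be done
None
```

The tubes in the green rack are pressed, the lever is locked down, and I've handed the job in; no verdict was reported. It took about 13 s of the 53 s allowed.

- **Lock bar out:** I gripped the red tab and drew it 34 mm to its outer stop. The lever was still up in the wrist picture.
- **Lever down:** I pressed the hand bar along its arc with closed fingers. At its stop the fingertips were at 143 mm, against an expected 145 mm for the bar's top, with 52 N on the tool.
- **Lock bar home:** I pushed the tab 34 mm back to its inner stop, with 15 N against it and the rod tip in the disc's hole, then let go and moved clear.

**Last checks:**
- **Lever and bar:** the last pictures show the lever level and the tab within 1 pixel of its predicted home position.
- **Rack and bystanders:** the green rack and the bystanders looked unmoved, judged by eye. The tape roll was hidden behind the arm in the last top picture, though nothing touched it on the way.
- **Contact:** the force on the tool was about 1 N, with nothing near it.

No check failed. The only mismatch was a 2.5-pixel disagreement on the tab in the scene camera's first fit. I relied on the top and wrist views there, and they agreed to about 2 mm.

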